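Fold back the bifold cover and clip the extension bars in size order

TASK

Push the clear bifold dust cover of the sloping tool rail up until its two panels are folded flat against each other, then click the two loose extension bars sideways into the empty spring clips so that the three bars run in order of size, shortest in the clip nearest the robot, longest in the farthest. Press each bar fully home and roughly centred on its clip, leave the middle bar clipped and the cover folded, and do not disturb the other things on the bench.

Things in the scene. Friction and masses are not known exactly. Their poses are not given: they have to be found in the camera images.
- short_bar_center (a point): the shortest of three steel extension bars: round shank 20 mm in diameter, 110 mm long over all, with a square collar 30 x 30 mm and 15 mm long at each end (80 mm of bare shank between the collars). The point is the bar's centre, on its axis; x runs along the bar. Starts lying on the bench, axis 15 mm above it; about 0.22 kg.
- long_bar_center (a point): the longest of three steel extension bars: round shank 20 mm in diameter, 180 mm long over all, with a square collar 30 x 30 mm and 15 mm long at each end (150 mm of bare shank between the collars). The point is the bar's centre, on its axis; x runs along the bar. Starts lying on the bench, axis 15 mm above it; about 0.36 kg.
- medium_bar_center (a point): the middle of three steel extension bars: round shank 20 mm in diameter, 145 mm long over all, with a square collar 30 x 30 mm and 15 mm long at each end (115 mm of bare shank between the collars). The point is the bar's centre, on its axis; x runs along the bar. Already clipped in the middle clip; stays there.
- clip_far (a point): the spring clip farthest from the robot, on the sloping rail: the point is the axis of a fully seated bar, 35 mm out from the board. Axes, same for all clips: x up the slope, along a seated bar; y towards the farther clip (75 mm apart); z straight out of the board, which slopes 30 degrees and faces roughly to the robot's left, so z leans 30 degrees from vertical.
- clip_mid (a point): middle clip, holding the middle bar. Each clip is two steel fork pairs at x = +26 and -26 mm, each 12 mm long in x and reaching z = +20 mm; between them 40 mm of shank stays free to hold. There, nothing lies beneath the bar but a 6 mm base plate whose top is at z = -29 mm (board at z = -35 mm).
- clip_near (a point): the clip nearest to the robot. How all clips act: the mouth is 14 mm wide between sprung lips at z = +8 mm. A bar pushed in sideways along -z touches the lips at z about 16 mm, needs roughly 9 to 18 N, clicks past them and rests on a rubber saddle at z = 0.
- cover (a joint): angle of the upper panel of the clear bifold dust cover over the rail: 0 lying flat over the clips, 1.54 rad fully folded, both panels standing together straight out from the board. Starts ajar like a low tent, stays where it is left. Two panels, each 105 mm along the slope, 288 mm wide, 3 mm thick; upper hinged at the top of the rail, lower hinged to it.
- cover_edge (a point): middle of the level round bar (16 mm diameter, 288 mm long) on the lower panel's free edge. It runs in side tracks 70 mm out from the board (35 mm above seated bars' axes), 210 mm x cos(cover angle) down-slope of the hinge; pushing it up-slope with about 5 to 8 N folds both panels. Its own axes turn with the panel.
- cover_hinge (a point): middle of the hinge along the cover's upper edge: 140 mm up-slope of the middle clip and 70 mm out from the board; fixed to the rail, same axes as the clips.
- oil: oil bottle, 72 mm diameter, 190 mm tall, upright; origin at the centre of its underside; not needed for the job, leave it where it is.
- spacer: aluminium wheel spacer, ring 60 mm diameter, 50 mm tall; origin at the centre of its underside; not needed for the job, leave it where it is.
- spacer2: dark steel wheel spacer, ring 52 mm diameter, 35 mm tall; origin at the centre of its underside; not needed for the job, leave it where it is.
- ratchet: ratchet handle lying on the bench, 225 mm long along its x, 38 mm wide, 24 mm tall; origin at the centre of its underside; not needed for the job, leave it where it is.
Things that resemble listed ones, but are neither listed nor needed, are in the scene too. Leave any red look-alike of the part that bears long_bar_center alone. What is shaped like the part that bears short_bar_center but yellow is not meant.

How it is judged:
By the outcome, as a careful person would: the job done as asked, in the order asked, and still so for the second after the job is handed in, with the robot touching nothing.
It also fails if it takes over 67 s, if anything falls off the work surface, if the arm or the gripper's body presses on something with over 40 N, if the wrist force passes 120 N, or if a joint passes its speed limit or range.

ROBOT

A 6-joint arm with a two-finger parallel gripper is mounted at the origin on the work surface. World frame = base frame: x ahead of the robot, y to its left, z up, the work surface at z = 0. Lengths are in m, angles in rad, forces in N, time in s.
With the tool pointing down it reaches from about 0.275 to 0.75 m from the base axis. Payload 10.2 kg.
Tool frame: the origin (TCP) lies on the centre line of the jaws, within the pads' length; the fingertips stand 25 mm ahead of it and the grasp point (between the pads) lies 6 mm ahead of it; z points along the fingers, y is the line along which they close (so a half turn about z gives the same grasp; the last joint's range is limited). The gripper opens to 88 mm and grips with 3 to 60 N. Pads are 18 mm wide; open, the fingers measure 123 mm over their backs; the gripper's body (75 mm by 187 mm) begins 45 mm behind the grasp point.
Start: joints at [1.019, 0.313, 1.498, -0, 1.331, -0.223], TCP at [0.17, 0.497, 0.236] pointing down, gripper open.
Joint ranges: [-2.94, 2.94], [-0.97, 2.17], [0.19, 2.56], [-1.23, 4.37], [0.02, 3.11], [-2.88, 2.88]. Speed limits (rad/s): [2.39, 2.39, 3.01, 3.14, 3.14, 3.14].

INTERFACE

Orientations are given as a unit quaternion [x, y, z, w].
In Python, from rig import robot gives the robot as it stands. The module is installed in compiled form; this text tells all that it offers.
- The arm moves only by the tool move_arm, never from a script. Its argument "motion" is a list of rows, each a list of 7 numbers: the turn, a rotation vector about the tool's x, y, z in degrees, then the shift along the tool's x, y, z in mm, then the opening, from 0 (shut) to 1 (fully open). In form: [[wx, wy, wz, tx, ty, tz, jaw], ...]. A call has 1 to 20 rows; each row shifts and turns the commanded pose from where the row before left it, along the tool's axes as they then stand; what a row does not reach is not made up. A row lasts 1/8 s, in which the tool goes at most 62.5 mm and 10.7 degrees, less where a joint would pass 70% of its speed; a pose out of reach is approached as far as the arm can. A call with a gripper value outside its range is refused whole. The fingers move at their own pace and stop on an object; the grip force is fixed at half the most. Time passes only in rows, so rows that do not move let the fingers close. It gives the time, the measured TCP pose, the force, the opening and the grip force at its end, in the units of the state.
- robot.get_state(): the state, without advancing time (a new reading comes with each control period).
- robot.grab_frame(name): name is "scene" or "top"; returns a dict with "frame" (400x640x3 uint8, red, green, blue), "fx", "fy", "cx", "cy" (pixels), "rvec" (rotation vector, rad) and "tvec" (3), from world to camera coordinates, as OpenCV has them. Camera axes: x right, y down, z forward; pixel columns grow to the right and rows downward; lengths in m; the calibration is good to about 2 mm. A picture is of the moment at which its call begins. There is no depth.
- robot.finish_job(): hands the job in; it is judged then, once.
The state is a dict: "time_s": time; "qpos": joint angles; "qvel": joint speeds; "effort": joint torques, N m; "tool_pos": TCP position; "tool_rot": TCP orientation; "ft_force": force on the tool from outside, world axes, zero at the start; "torque": the same for the moment, N m; "width": opening from 0.0 (shut) to 1.0 (fully open); "grasp_force": force on a finger pad.
Only numpy, scipy, OpenCV 4.12 (cv2) and the standard library are available. Lean on these libraries where they do the work, as an engineer would, in place of code of your own. Each camera call takes 0.05 s, during which the arm holds its last target. There are 200 camera calls.

## Working session

There is one attempt and no reset: what is moved stays moved. The work goes in short steps, Python scripts to look and compute and a tool call to move; the robot and the scene stay as the last step left them, time stands still between calls to the robot, and variables do not carry over. Pictures are saved under pics/ and viewed, at most 10 in all, crops included, and the job is handed in when it is done.

Besides the shell and the picture viewer there is one more tool, called after "Emit:" as name(argument=value, ...) on one line, values as JSON. move_arm: Moves the arm, as the interface text tells. Its arguments: {"type":"object","properties":{"motion":{"type":"array"}},"required":["motion"]}

```bash
mkdir -p pics; python3 - <<'E'
from rig import robot
import cv2
for n in("scene","top"):
    f=robot.grab_frame(n); cv2.imwrite(f"pics/{n}0.png",f["frame"][:,:,::-1])
    R=cv2.Rodrigues(f["rvec"])[0]; print(n,f["fx"],f["fy"],f["cx"],f["cy"],(-R.T@f["tvec"].ravel()).round(3),R.round(3).tolist())
s=robot.get_state();print(s)
E
```

```text
scene 402.9311683905338 402.9311683905338 319.19178559268073 189.64498393963302 [1.053 0.586 0.968] [[-0.776, 0.631, 0.002], [0.487, 0.6, -0.635], [-0.402, -0.491, -0.773]]
top 453.42198855073315 453.42198855073315 316.9343512337184 192.99957096913886 [0.48  0.049 1.498] [[-0.007, -1.0, -0.015], [-0.994, 0.009, -0.109], [0.109, 0.014, -0.994]]
{'time_s': 0.1, 'qpos': array([ 1.01860891e+00,  3.13423345e-01,  1.49834084e+00,  2.59059575e-05,
        1.33100272e+00, -2.23371956e-01]), 'qvel': array([ 7.23768570e-06, -1.96648637e-03, -1.32356306e-03,  1.78917947e-03,
       -2.20297507e-03,  1.32742498e-03]), 'effort': array([ 4.41339813e-03, -4.02816117e+01, -2.52643275e+01,  6.96229027e-02,
        3.42790817e-02, -9.31241584e-05]), 'tool_pos': array([0.16940998, 0.49668863, 0.23571094]), 'tool_rot': array([ 1.63671090e-01,  9.86514789e-01, -5.38775055e-04, -2.33658591e-04]), 'ft_force': array([-0.55236529,  0.01202152,  0.29677808]), 'torque': array([-0.03037   , -0.01240485, -0.00688791]), 'grasp_force': 0.0, 'width': 0.9971860693820188}
```

View pics/scene0.png

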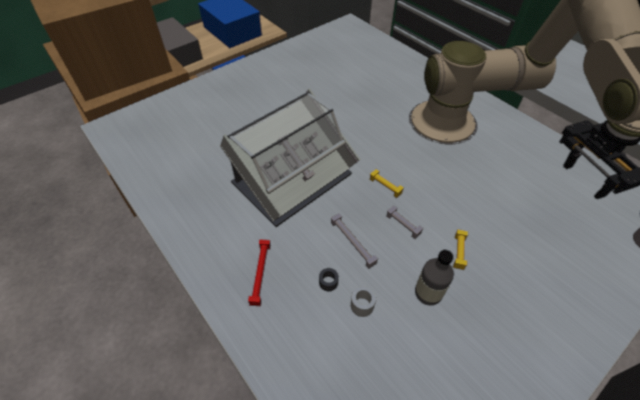

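View pics/top0.png

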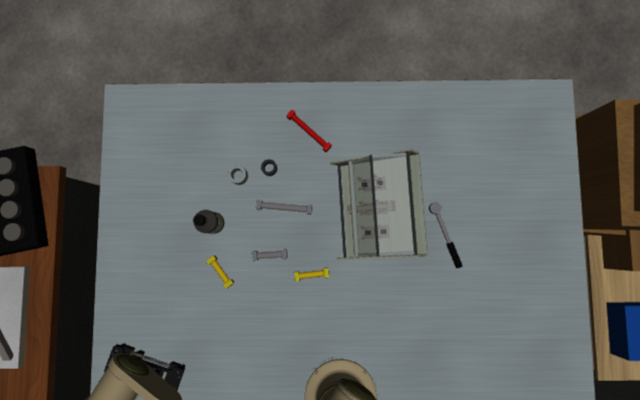

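The scene view shows the rail around (290,155), with the long bar at (354,240), the short bar at (405,221), and yellow and red decoys. The top view shows the rail at (380,205), the long bar at (285,207) and the short bar at (270,254). I'll zoom in on the rail.

```bash
python3 - <<'E'
import cv2,numpy as np
a=cv2.imread("pics/scene0.png")[80:230,210:370];b=cv2.imread("pics/top0.png")[140:270,320:440]
a=cv2.resize(a,None,fx=2.4*1.0,fy=2.4,interpolation=3);b=cv2.resize(b,None,fx=3.3,fy=3.3,interpolation=3)
h=max(a.shape[0],b.shape[0]);o=np.zeros((h,a.shape[1]+b.shape[1],3),np.uint8)
o[:a.shape[0],:a.shape[1]]=a;o[:b.shape[0],a.shape[1]:]=b
cv2.imwrite("pics/z0.png",np.clip(o*1.3,0,255).astype(np.uint8));print(o.shape,a.shape)
E
```

```text
(429, 780, 3) (360, 384, 3)
```

View pics/z0.png

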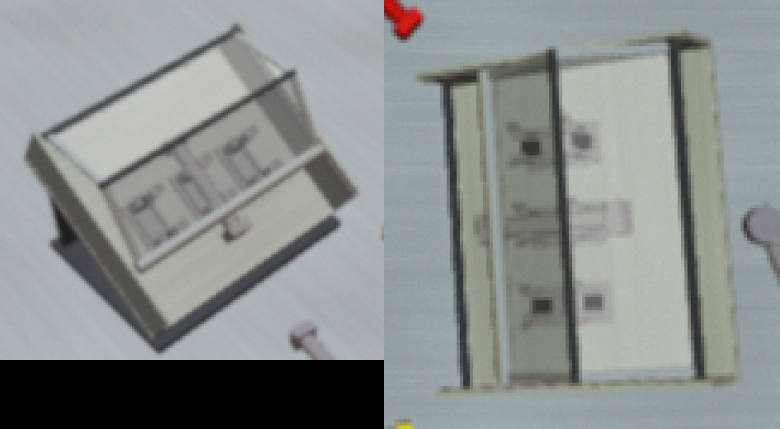

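The zoom shows the cover as a low tent. In the scene crop the hinge line runs (45,135)-(240,30), the fold (103,185)-(295,73) and the edge bar (140,265)-(322,147). In the top crop the edge runs (487,70)-(502,383), the fold (552,50)-(575,380) and the hinge (675,40)-(700,375).

```bash
cat >h.py <<'E'
import cv2,numpy as np
from rig import robot
from scipy.spatial.transform import Rotation as Ro
def cam(n):
    f=robot.grab_frame(n); f["R"]=cv2.Rodrigues(f["rvec"])[0]; f["t"]=np.ravel(f["tvec"]); f["c"]=-f["R"].T@f["t"]; return f
def proj(f,P):
    p=np.atleast_2d(P)@f["R"].T+f["t"]; return np.c_[f["fx"]*p[:,0]/p[:,2]+f["cx"],f["fy"]*p[:,1]/p[:,2]+f["cy"]]
def ray(f,u,z):
    d=f["R"].T@np.array([(u[0]-f["cx"])/f["fx"],(u[1]-f["cy"])/f["fy"],1]); return f["c"]+d*(z-f["c"][2])/d[2]
def railrot(yaw): # columns = clip axes in world
    c,s=np.cos(np.pi/6),.5
    return Ro.from_euler('z',yaw).as_matrix()@np.array([[0,1,0],[-c,0,s],[s,0,c]])
E
python3 - <<'E'
from h import *
from scipy.optimize import least_squares
S,T=cam("scene"),cam("top")
zs=lambda u,v:(210+(u+.5)/2.4-.5,80+(v+.5)/2.4-.5)
zt=lambda u,v:(320+(u-384+.5)/3.3-.5,140+(v+.5)/3.3-.5)
# far(+y) then near for hinge, fold, edge
so=np.array([zs(*p) for p in[(45,135),(240,30),(103,185),(295,73),(140,265),(322,147)]])
to=np.array([zt(*p) for p in[(675,40),(700,375),(552,50),(575,380),(487,70),(502,383)]])
def pts(p):
    R=railrot(p[3]);q=p[4];o=[]
    for x,z in[(.14,.035),(.14-.105*np.cos(q),.035+.105*np.sin(q)),(.14-.21*np.cos(q),.035)]:
        for y in(.144,-.144): o.append(p[:3]+R@[x,y,z])
    return np.array(o)
r=least_squares(lambda p:np.r_[(proj(S,pts(p))-so).ravel(),(proj(T,pts(p))-to).ravel()],[.47,-.1,.15,0,.5],loss='soft_l1')
print(r.x.round(4),r.fun.reshape(-1,2).round(1).tolist())
for f,rois in((T,((240,195,325,222),(245,243,295,266))),(S,((325,208,385,272),(382,202,426,241)))):
    im=f["frame"].astype(np.float32)
    for x0,y0,x1,y1 in rois:
        c=im[y0:y1,x0:x1]; med=np.median(c.reshape(-1,3),0); rb=(c[...,2]-c[...,0]); m=(np.median(rb)-rb>7).astype(np.uint8)
        n,l,st,_=cv2.connectedComponentsWithStats(m);k=1+st[1:,4].argmax()
        ys,xs=np.where(l==k); (cx,cy),wh,a=cv2.minAreaRect(np.c_[xs+x0,ys+y0].astype(np.float32))
        b=cv2.boxPoints(((cx,cy),wh,a)); e=[(b[i]+b[(i+1)%4])/2 for i in range(4)]
        i=0 if np.linalg.norm(e[0]-e[2])>np.linalg.norm(e[1]-e[3]) else 1
        A,B=ray(f,e[i],.015),ray(f,e[i+2],.015)
        print(len(xs),(round(cx,1),round(cy,1)),((A+B)/2).round(4),np.linalg.norm(A-B).round(4),np.degrees(np.arctan2(*(A-B)[[1,0]])).round(1))
E
```

```text
[ 0.5866 -0.095   0.1173  0.0459  0.5153] [[-0.1, -0.2], [-0.7, -0.2], [-1.4, 0.1], [0.2, -1.0], [-1.0, 0.9], [0.2, 0.6], [-0.5, 0.6], [-0.3, 0.5], [0.0, -0.3], [-0.1, 1.0], [-0.7, 0.3], [0.7, 0.2]]
225 (282.2, 206.4) [0.5996 0.1847 0.015 ] 0.1648 86.0
134 (269.0, 255.0) [0.4418 0.2274 0.015 ] 0.0845 -90.4
300 (353.3, 241.3) [0.6012 0.1793 0.015 ] 0.1837 -95.6
153 (402.2, 224.5) [0.4551 0.2283 0.015 ] 0.112 -81.1
```

```bash
cat >>h.py <<'E'
C0=np.array([.5866,-.095,.1173]);RR=railrot(.0459)
def tipc(p,t): # clip_mid-frame tip (mm), tilt t deg -> TCP, rot; tool y=+clip y
    t=np.radians(t);z=np.array([np.sin(t),0,-np.cos(t)]);y=np.array([0,1.,0])
    return C0+RR@(np.array(p)/1e3-.025*z),RR@np.c_[np.cross(y,z),y,z]
def plan(wps,p=None,R=None): # print turn (before the shift) and shift in new tool axes
    if p is None: s=robot.get_state();p,R=s["tool_pos"],Ro.from_quat(s["tool_rot"]).as_matrix()
    for P,Q in wps:
        Q=R if Q is None else Q
        rv=np.degrees(Ro.from_matrix(R.T@Q).as_rotvec()); d=Q.T@(np.array(P)-p)*1e3
        print("turn",rv.round(1),"shift(new)",d.round(1),"len",np.linalg.norm(rv).round(),np.linalg.norm(d).round(),"->",np.round(P,3)); p,R=np.array(P),Q
E
python3 - <<'E'
from h import *
P,Q=tipc([-130,0,90],30);P1,_=tipc([-85,0,28],30)
plan([([.17,.497,.36],None),([.42,.25,.36],None),([.42,.25,.36],Q),(P,Q),(P1,Q)])
E
```

```text
turn [0. 0. 0.] shift(new) [  -0.4    0.3 -124.1] len 0.0 124.0 -> [0.17  0.497 0.36 ]
turn [0. 0. 0.] shift(new) [-3.164e+02 -1.530e+02  1.000e-01] len 0.0 351.0 -> [0.42 0.25 0.36]
turn [ 35.7 -52.4  61.9] shift(new) [0. 0. 0.] len 89.0 0.0 -> [0.42 0.25 0.36]
turn [0. 0. 0.] shift(new) [101.6 150.6 258.5] len 0.0 316.0 -> [0.578 0.084 0.143]
turn [0. 0. 0.] shift(new) [-8.   0.  76.2] len 0.0 77.0 -> [0.582 0.014 0.112]
```

```bash
python3 - <<'E'
from h import *
P,Q=tipc([-100,0,80],22);P1,_=tipc([-85,0,27],22);P2,_=tipc([125,0,27],22)
plan([([.17,.497,.36],None),([.42,.25,.36],None),([.42,.25,.36],Q),(P,Q),(P1,Q),(P2,Q)])
T=cam("top");print(ray(T,(203,221),.19),ray(T,(211,222),.1))
E
```

```text
turn [0. 0. 0.] shift(new) [  -0.4    0.3 -124.1] len 0.0 124.0 -> [0.17  0.497 0.36 ]
turn [0. 0. 0.] shift(new) [-3.164e+02 -1.530e+02  1.000e-01] len 0.0 351.0 -> [0.42 0.25 0.36]
turn [ 30.9 -45.5  63.6] shift(new) [0. 0. 0.] len 84.0 0.0 -> [0.42 0.25 0.36]
turn [0. 0. 0.] shift(new) [ 37.1 150.6 290.4] len 0.0 329.0 -> [0.58  0.051 0.152]
turn [0. 0. 0.] shift(new) [ 5.9  0.  54.8] len 0.0 55.0 -> [0.582 0.012 0.114]
turn [0. 0. 0.] shift(new) [-194.7   -0.    78.7] len 0.0 210.0 -> [ 0.59  -0.17   0.219]
[0.54515953 0.39798716 0.19      ] [0.54634121 0.39710261 0.1       ]
```

Emit:
move_arm(motion=[[0,0,0,0,0,-62,0.6],[0,0,0,0,0,-62,0.6],[0,0,0,-53,-26,0,0.6],[0,0,0,-53,-26,0,0.6],[0,0,0,-53,-26,0,0.6],[0,0,0,-53,-25,0,0.6],[0,0,0,-53,-25,0,0.6],[0,0,0,-52,-25,0,0.6],[0,0,0,0,0,0,0.6]])

```text
time_s: 1.38
tool_pos: [0.422, 0.2474, 0.3595]
tool_rot: [0.166, 0.986, -0.0, -0.0]
ft_force: [0.3, 0.1, -0.2]
width: 0.603
grasp_force: 0.0
```

Emit:
move_arm(motion=[[3.4,-5.1,7.1,0,0,0,0.6],[3.4,-5.1,7.1,0,0,0,0.6],[3.4,-5.1,7.1,0,0,0,0.6],[3.4,-5.0,7.1,0,0,0,0.6],[3.5,-5.0,7.1,0,0,0,0.6],[3.5,-5.0,7.1,0,0,0,0.6],[3.5,-5.0,7.0,0,0,0,0.6],[3.4,-5.1,7.0,0,0,0,0.6],[3.4,-5.1,7.0,0,0,0,0.6],[0,0,0,0,0,0,0.6],[0,0,0,0,0,0,0.6]])

```text
time_s: 2.75
tool_pos: [0.4198, 0.2501, 0.3606]
tool_rot: [0.621, 0.651, -0.301, 0.316]
ft_force: [-0.2, 0.9, 0.2]
width: 0.603
grasp_force: 0.0
```

```bash
python3 - <<'E'
from h import *
P,Q=tipc([-100,0,80],22);P1,_=tipc([-85,0,27],22)
plan([(P,Q),(P1,Q)]);print(robot.get_state()["qpos"].round(2))
E
```

```text
turn [ 0.  -0.2  0.1] shift(new) [ 37.5 150.8 290.8] len 0.0 330.0 -> [0.58  0.051 0.152]
turn [0. 0. 0.] shift(new) [ 5.9  0.  54.8] len 0.0 55.0 -> [0.582 0.012 0.114]
[ 0.63  0.48  1.18 -0.78  1.96  0.46]
```

Emit:
move_arm(motion=[[0,0,0,5,22,41,0.6],[0,0,0,5,22,41,0.6],[0,0,0,5,22,41,0.6],[0,0,0,5,22,42,0.6],[0,0,0,5,21,42,0.6],[0,0,0,6,21,42,0.6],[0,0,0,6,21,42,0.6],[0,0,0,0,0,0,0.6],[0,0,0,3,0,27,0.6],[0,0,0,3,0,28,0.6],[0,0,0,0,0,0,0.6]])

```text
time_s: 4.12
tool_pos: [0.5813, 0.011, 0.1135]
tool_rot: [0.622, 0.65, -0.303, 0.316]
ft_force: [-0.6, 0.1, 0.9]
width: 0.6
grasp_force: 0.0
```

```bash
python3 - <<'E'
from h import *
import cv2
P1,Q=tipc([-85,0,27],22);P2,_=tipc([118,0,27],22)
plan([(P1,Q),(P2,Q)]);print(robot.get_state()["qpos"].round(2))
f=cam("scene");cv2.imwrite("pics/s1.png",cv2.resize(f["frame"][60:260,200:440,::-1],None,fx=3,fy=3,interpolation=3))
E
```

```text
turn [-0.1 -0.1 -0.1] shift(new) [ 0.4  0.4 -0.6] len 0.0 1.0 -> [0.582 0.012 0.114]
turn [0. 0. 0.] shift(new) [-188.2   -0.    76. ] len 0.0 203.0 -> [ 0.59  -0.164  0.215]
[ 0.16  0.73  1.44 -0.95  1.29  0.55]
```

View pics/s1.png

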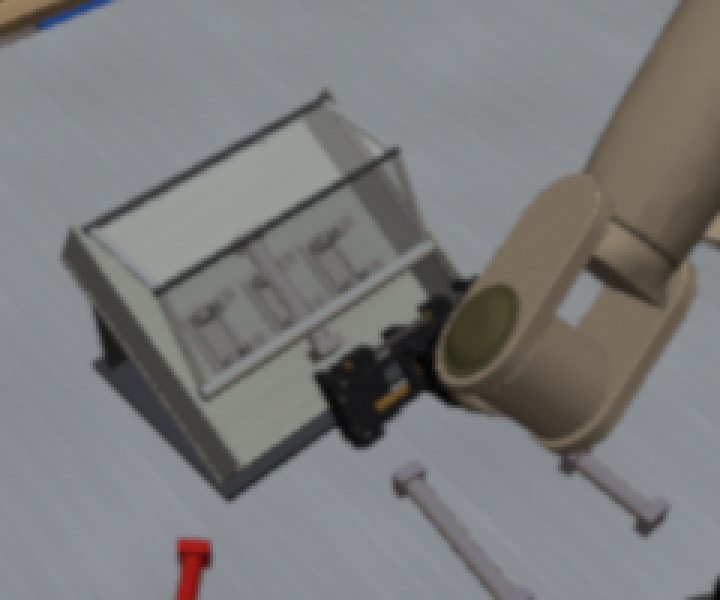

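The gripper (380,380) sits just down-slope of the edge bar (320,320) with the fingers clear. Pushing now.

Emit:
move_arm(motion=[[0,0,0,-9,0,4,0.6],[0,0,0,-10,0,4,0.6],[0,0,0,-10,0,4,0.6],[0,0,0,-10,0,4,0.6],[0,0,0,-10,0,4,0.6],[0,0,0,-10,0,4,0.6],[0,0,0,-10,0,4,0.6],[0,0,0,-10,0,4,0.6],[0,0,0,-10,0,4,0.6],[0,0,0,-10,0,4,0.6],[0,0,0,-10,0,4,0.6],[0,0,0,-10,0,4,0.6],[0,0,0,-10,0,4,0.6],[0,0,0,-10,0,4,0.6],[0,0,0,-10,0,4,0.6]])

```text
time_s: 6.05
tool_pos: [0.5882, -0.1284, 0.1938]
tool_rot: [0.622, 0.65, -0.302, 0.317]
ft_force: [0.8, 4.7, 1.4]
width: 0.6
grasp_force: 1.8
```

```bash
python3 - <<'E'
from h import *
P2,Q=tipc([118,0,27],22)
plan([(P2,Q)]);s=robot.get_state();print(s["qpos"].round(2),s["ft_force"],(RR.T@s["ft_force"]).round(1))
E
```

```text
turn [-0.  -0.1 -0.1] shift(new) [-38.7  -0.1  14.9] len 0.0 41.0 -> [ 0.59  -0.164  0.215]
[-0.08  0.58  1.48 -1.    1.18  0.33] [0.81550234 4.71547738 1.39077627] [-3.4  1.   3.5]
```

Emit:
move_arm(motion=[[0,0,0,-8,0,3,0.6],[0,0,0,-8,0,3,0.6],[0,0,0,-8,0,3,0.6],[0,0,0,-8,0,3,0.6],[0,0,0,-4,0,2,0.6],[0,0,0,-2,0,1,0.6],[0,0,0,0,0,0,0.6]])

```text
time_s: 6.92
tool_pos: [0.5893, -0.1635, 0.2136]
tool_rot: [0.622, 0.65, -0.303, 0.316]
ft_force: [0.0, 1.6, 1.2]
width: 0.601
grasp_force: 0.3
```

```bash
python3 - <<'E'
from h import *
P2,Q=tipc([118,0,27],22)
plan([(P2,Q)]);s=robot.get_state();print((RR.T@s["ft_force"]).round(1))
f=cam("scene");g=cam("top")
a=cv2.resize(f["frame"][60:210,200:390,::-1],None,fx=2.1,fy=2.1,interpolation=3);b=cv2.resize(g["frame"][140:290,320:480,::-1],None,fx=2.1,fy=2.1,interpolation=3)
cv2.imwrite("pics/s2.png",np.hstack([a,b]))
R=RR;print(proj(f,[C0+R@[.1335,y,.035] for y in(.144,-.144)]).round(1))
E
```

```text
turn [-0.1 -0.1 -0.1] shift(new) [-1.4  0.4 -0.6] len 0.0 2.0 -> [ 0.59  -0.164  0.215]
[-0.8  0.1  1.8]
[[229.7 137.7]
 [310.2  93.7]]
```

View pics/s2.png

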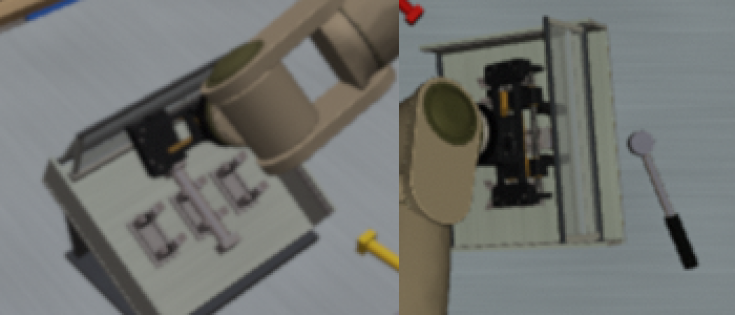

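The cover is nearly folded, with the panels upright behind the gripper. A small push to the stop remains.

Emit:
move_arm(motion=[[0,0,0,-3,0,1,0.6],[0,0,0,-2,0,1,0.6],[0,0,0,0,0,0,0.6]])

```text
time_s: 7.4
tool_pos: [0.5896, -0.1682, 0.2164]
tool_rot: [0.622, 0.65, -0.303, 0.316]
ft_force: [0.3, 1.0, -0.7]
width: 0.598
grasp_force: 0.6
```

Emit:
move_arm(motion=[[0,0,0,-3,0,1,0.6],[0,0,0,0,0,0,0.6]])

```text
time_s: 7.65
tool_pos: [0.5898, -0.1709, 0.2182]
tool_rot: [0.622, 0.65, -0.303, 0.316]
ft_force: [-0.0, 1.0, -1.0]
width: 0.599
grasp_force: 0.5
```

Emit:
move_arm(motion=[[0,0,0,-3,0,1,0.6],[0,0,0,0,0,0,0.6]])

```text
time_s: 7.9
tool_pos: [0.5899, -0.1735, 0.22]
tool_rot: [0.622, 0.65, -0.303, 0.316]
ft_force: [0.2, 0.1, -0.8]
width: 0.601
grasp_force: 0.5
```

Emit:
move_arm(motion=[[0,0,0,-3,0,1,0.6],[0,0,0,0,0,0,0.6]])

```text
time_s: 8.15
tool_pos: [0.59, -0.1762, 0.2218]
tool_rot: [0.622, 0.65, -0.303, 0.316]
ft_force: [-0.3, 0.5, -1.9]
width: 0.602
grasp_force: 0.6
```

```bash
python3 - <<'E'
from h import *
P2,Q=tipc([118,0,27],22)
plan([(P2,Q)]);s=robot.get_state();print((RR.T@s["ft_force"]).round(1),s["effort"].round(1))
f=cam("scene");g=cam("top")
a=cv2.resize(f["frame"][70:170,215:345,::-1],None,fx=3,fy=3,interpolation=3);b=cv2.resize(g["frame"][140:240,350:430,::-1],None,fx=3,fy=3,interpolation=3)
cv2.imwrite("pics/s3.png",np.hstack([a,b]))
for q in(1.3,1.4,1.5,1.54):
  P=[C0+RR@[.14-.105*np.cos(q),y,.035+.105*np.sin(q)] for y in(.144,-.144)];E=[C0+RR@[.14-.21*np.cos(q),y,.035] for y in(.144,-.144)]
  print(q,*((proj(f,X)-[215,70])*3 for X in(P,E)),*((proj(g,X)-[350,140])*3+[390,0] for X in(P,E)))
E
```

```text
turn [-0.1 -0.1 -0.1] shift(new) [12.9  0.3 -5.5] len 0.0 14.0 -> [ 0.59  -0.164  0.215]
[-1.4 -0.3 -1.4] [ -0.5 -49.5 -24.2  -2.1   0.5  -0. ]
1.3 [[ 75.58296982 178.12529475]
 [333.42139597  38.14245244]] [[ 75.69529793 248.05069304]
 [314.14474128 111.53354736]] [[493.71085371  25.52843907]
 [516.56863951 348.00670058]] [[506.74738762  45.58060638]
 [528.1418392  343.41601856]]
1.4 [[ 68.92051132 166.8959233 ]
 [327.91390159  27.90826394]] [[ 62.707763   229.50896635]
 [302.37626431  94.91368155]] [[503.39635082  23.40935567]
 [526.64956894 347.77256579]] [[526.61115161  42.53337161]
 [548.66651664 342.69338284]]
1.5 [[ 61.92409426 155.96745382]
 [321.89380168  18.06153432]] [[ 49.50535995 210.66048199]
 [290.41205756  78.01739912]] [[513.81661314  21.41325596]
 [537.47376633 347.46750461]] [[547.14396855  39.38349962]
 [569.89078885 341.94611569]]
1.54 [[ 59.05178791 151.71213757]
 [319.35860905  14.25941028]] [[ 44.19384277 203.07746486]
 [285.59839166  71.21936726]] [[518.16517686  20.6551473 ]
 [541.9851626  347.32616008]] [[555.50340332  38.1011062 ]
 [578.53414511 341.64179919]]
```

View pics/s3.png

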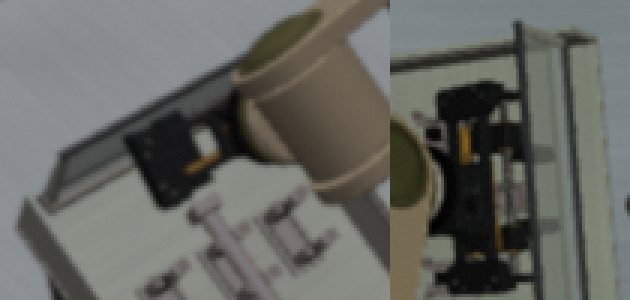

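The fold line's left end at (60,152) and the edge end at about (44,203) both match the 1.54 rad prediction, so the cover is folded. I'll back off down-slope, then out.

Emit:
move_arm(motion=[[0,0,0,9,0,-4,0.6],[0,0,0,14,0,-6,0.6],[0,0,0,28,0,-11,0.6],[0,0,0,28,0,-11,0.6],[0,0,0,28,0,-11,0.6],[0,0,0,0,0,-50,0.6],[0,0,0,0,0,-50,0.6],[0,0,0,0,0,-50,0.6]])

```text
time_s: 9.25
tool_pos: [0.58, 0.0439, 0.2572]
tool_rot: [0.621, 0.65, -0.303, 0.316]
ft_force: [0.2, 0.5, -0.3]
width: 0.6
grasp_force: 0.0
```

```bash
python3 - <<'E'
from h import *
s=robot.get_state();print(s["tool_pos"],s["qpos"].round(2))
f=cam("scene");g=cam("top")
a=cv2.resize(f["frame"][70:270,215:435,::-1],None,fx=2,fy=2,interpolation=3);b=cv2.resize(g["frame"][145:270,245:430,::-1],None,fx=2,fy=2,interpolation=3)
b=cv2.copyMakeBorder(b,0,400-b.shape[0],0,0,0)
cv2.imwrite("pics/s4.png",np.hstack([a,b[:, :360]]))
E
```

```text
[0.57997437 0.043915   0.25717744] [ 0.21  0.58  1.29 -0.89  1.51  0.34]
```

View pics/s4.png

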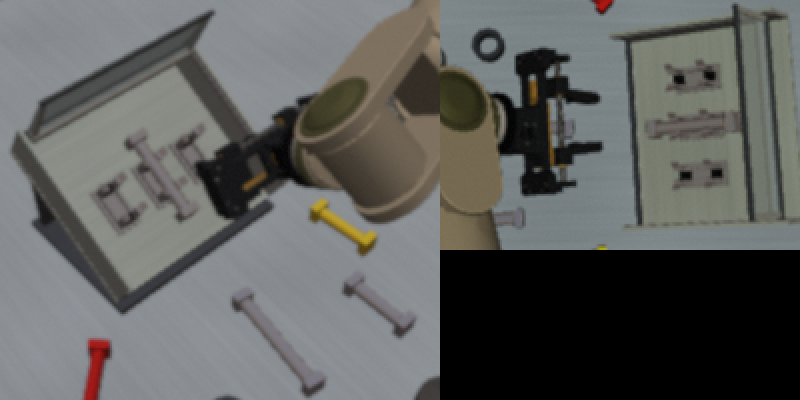

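The cover stays folded and the clips are clear. The long bar's collars are at crop (243,298) and (314,382), the short bar's at (354,284) and (403,323). I'll refine the bars in the two initial images and check the clips against the fit.

```bash
python3 - <<'E'
from h import *
S,T=cam("scene"),cam("top")
for n,f,rois in(("top",T,((240,195,325,222),(245,243,293,264))),("scene",S,((325,208,385,272),(382,202,426,241)))):
    im=cv2.imread(f"pics/{n}0.png").astype(np.float32)
    for x0,y0,x1,y1 in rois:
        c=im[y0:y1,x0:x1]; rb=cv2.GaussianBlur(c[...,0]-c[...,2],(3,3),0)
        for th in(3,5):
            m=(np.median(rb)-rb>th).astype(np.uint8)
            n_,l,st,_=cv2.connectedComponentsWithStats(m);k=1+st[1:,4].argmax()
            ys,xs=np.where(l==k); vx,vy,_,_=cv2.fitLine(np.c_[xs,ys].astype(np.float32),cv2.DIST_L2,0,.01,.01).ravel()
            p=np.c_[xs+x0,ys+y0];mu=(p.min(0)+p.max(0))/2;mm=p.mean(0);d=np.array([vx,vy]);s=(p-mm)@d
            A,B=ray(f,mm+d*(s.min()-.5),.017),ray(f,mm+d*(s.max()+.5),.017)
            print(n,th,len(xs),mm.round(1),((A+B)/2).round(4),ray(f,mm,.017).round(4),np.linalg.norm(A-B).round(3),(np.degrees(np.arctan2(*(A-B)[[1,0]]))%180).round(1))
print(proj(T,[C0+RR@[x,y,0] for y in(.075,-.075) for x in(-.026,.026)]).round(1).tolist())
E
```

```text
top 3 453 [283.5 206.7] [0.5986 0.1797 0.017 ] [0.5986 0.1803 0.017 ] 0.189 83.9
top 5 351 [282.9 206.7] [0.5987 0.1843 0.017 ] [0.5985 0.1822 0.017 ] 0.168 84.7
top 3 258 [270.5 254.3] [0.4443 0.2207 0.017 ] [0.4442 0.2221 0.017 ] 0.109 95.1
top 5 187 [268.7 254.5] [0.4436 0.2272 0.017 ] [0.4435 0.2281 0.017 ] 0.089 93.5
scene 3 566 [353.5 241.1] [0.6008 0.1777 0.017 ] [0.6014 0.1839 0.017 ] 0.197 84.2
scene 5 399 [353.1 241. ] [0.6016 0.1784 0.017 ] [0.6021 0.1829 0.017 ] 0.193 84.0
scene 3 358 [403.9 222.5] [0.4476 0.2255 0.017 ] [0.4474 0.2285 0.017 ] 0.122 93.8
scene 5 222 [403.2 223.2] [0.4511 0.2263 0.017 ] [0.4509 0.229  0.017 ] 0.118 93.1
[[361.5, 183.8], [377.0, 181.9], [364.6, 232.4], [380.4, 231.4]]
```

Clip positions agree with the fit. The long bar is at (0.599, 0.180) with axis at 84°, the short bar at (0.445, 0.2225) at 94.5°.

```bash
cat >>h.py <<'E'
def down(yaw): # tool down, tool x at yaw (deg)
    a=np.radians(yaw);x=np.array([np.cos(a),np.sin(a),0]);z=np.array([0,0,-1.]);return np.c_[x,np.cross(z,x),z]
def barc(p,roll,ahead): # bar axis at p (mm, clip_mid frame), tool rolled about clip x, bar 'ahead' mm in front of TCP
    r=np.radians(roll);z=np.array([0,np.sin(r),-np.cos(r)]);x=np.array([-1.,0,0])
    return C0+RR@(np.array(p)/1e3-ahead/1e3*z),RR@np.c_[x,np.cross(z,x),z]
E
python3 - <<'E'
from h import *
s=robot.get_state();D=down(84.1)
plan([(s["tool_pos"],D),([.599,.18,.13],D),([.599,.18,.028],D)])
E
```

```text
turn [ 3.8 51.8  7.9] shift(new) [0. 0. 0.] len 53.0 0.0 -> [0.58  0.043 0.256]
turn [0. 0. 0.] shift(new) [138.6   4.5 126. ] len 0.0 187.0 -> [0.599 0.18  0.13 ]
turn [0. 0. 0.] shift(new) [  0.   0. 102.] len 0.0 102.0 -> [0.599 0.18  0.028]
```

Emit:
move_arm(motion=[[0.6,8.6,1.3,0,0,0,0.55],[0.6,8.6,1.3,0,0,0,0.55],[0.6,8.6,1.3,0,0,0,0.55],[0.6,8.6,1.3,0,0,0,0.55],[0.7,8.7,1.3,0,0,0,0.55],[0.7,8.7,1.4,0,0,0,0.55],[0,0,0,46,1,42,0.55],[0,0,0,46,1,42,0.55],[0,0,0,46,2,42,0.55],[0,0,0,0,0,0,0.55],[0,0,0,0,0,0,0.55]])

```text
time_s: 10.82
tool_pos: [0.5986, 0.1775, 0.1303]
tool_rot: [0.743, 0.669, -0.0, -0.0]
ft_force: [0.8, -0.3, 0.8]
width: 0.549
grasp_force: 0.0
```

```bash
python3 - <<'E'
from h import *
D=down(84.1)
plan([([.599,.18,.028],D)]);print(robot.get_state()["qpos"].round(2))
E
```

```text
turn [-0.   0.  -0.1] shift(new) [2.500e+00 1.000e-01 1.023e+02] len 0.0 102.0 -> [0.599 0.18  0.028]
[ 0.1   0.62  1.31 -0.    1.21  0.21]
```

Emit:
move_arm(motion=[[0,0,0,2,0,40,0.55],[0,0,0,0,0,40,0.55],[0,0,0,0,0,15,0.55],[0,0,0,0,0,7,0.55],[0,0,0,0,0,0,0.55]])

```text
time_s: 11.45
tool_pos: [0.5995, 0.1803, 0.0297]
tool_rot: [0.743, 0.67, 0.001, 0.0]
ft_force: [0.8, 0.2, 0.3]
width: 0.554
grasp_force: 0.0
```

Emit:
move_arm(motion=[[0,0,0,0,0,0,0],[0,0,0,0,0,0,0],[0,0,0,0,0,0,0],[0,0,0,0,0,0,0],[0,0,0,0,0,0,0]])

```text
time_s: 12.08
tool_pos: [0.5988, 0.1807, 0.0286]
tool_rot: [0.743, 0.67, -0.0, -0.0]
ft_force: [-0.3, -0.2, -0.3]
width: 0.015
grasp_force: 0.0
```

The grasp closed on nothing, so I'll look.

```bash
python3 - <<'E'
from h import *
f=cam("scene");g=cam("top")
a=cv2.resize(f["frame"][170:290,300:440,::-1],None,fx=3,fy=3,interpolation=3);b=cv2.resize(g["frame"][165:285,235:345,::-1],None,fx=3,fy=3,interpolation=3)
cv2.imwrite("pics/s5.png",np.hstack([a,b]));print(a.shape)
s=robot.get_state();R=Ro.from_quat(s["tool_rot"]).as_matrix();tip=s["tool_pos"]+R@[0,0,.025]
print(tip,(proj(f,tip)-[300,170])*3,(proj(g,tip)-[235,165])*3+[420,0])
E
```

```text
(360, 420, 3)
[0.59878856 0.18064961 0.00357201] [[159.3704066  217.16496292]] [[566.11615123 125.77114609]]
```

View pics/s5.png

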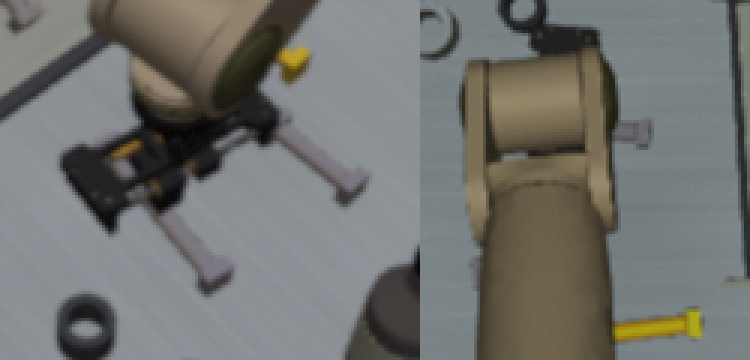

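The scene crop shows the long bar's near collar still at about (215,275), with the fingers hiding the rest. Lifting will show whether the bar is held or was missed.

Emit:
move_arm(motion=[[0,0,0,0,0,-30,0],[0,0,0,0,0,-40,0],[0,0,0,0,0,-50,0],[0,0,0,0,0,-50,0],[0,0,0,0,0,0,0]])

```text
time_s: 12.8
tool_pos: [0.6002, 0.1808, 0.2027]
tool_rot: [0.743, 0.67, 0.003, 0.002]
ft_force: [-0.1, 0.4, 0.6]
width: 0.002
grasp_force: 0.0
```

```bash
python3 - <<'E'
from h import *
f=cam("scene");im=f["frame"].astype(int);V=im.max(2);d=im[...,2]-im[...,0]
print(robot.get_state()["width"])
o=cv2.imread("pics/scene0.png")[...,::-1].astype(int)
for r in range(212,268,2): print(r,''.join('#' if V[r,c]<70 else('+' if d[r,c]<np.median(d[250:,300:330])-4 else '.') for c in range(320,390)))
print("diff vs start on near half of bar",np.abs(im-o)[248:268,355:380].max(2).mean())
E
```

```text
0.004814036527393854
212 ...................................................................+++
214 ..................................................................++##
216 ............+.......++............................................++##
218 ...........++....+++++..............................................++
220 ...........+++++++++++................................................
222 ...........+##++++++++++..............................................
224 ...........++##+++++..++++............................................
226 .................+++++..+++...........................................
228 ...................+++++..+++.........................................
230 ....................++++++.++++.......................................
232 ......................+++++..+++......................................
234 ........................+++++..+++....................................
236 .........................++++++.++++..................................
238 ...........................+++++..+++.................................
240 .........................
[... 360 characters left out ...]
...........................+++++..++++......................
252 ......................................++++++..+++.....................
254 ........................................+++++...+++...................
256 ..........................................+++++..+++..................
258 ............................................+++++.....................
260 .............................................+++......++++............
262 ..............................................++++.+++##++............
264 .............................................++#+++###+++.............
266 ..............................................++###++.................
diff vs start on near half of bar 9.102
```

```bash
python3 - <<'E'
from h import *
s=robot.get_state();R=Ro.from_quat(s["tool_rot"]).as_matrix()
for n in("scene",):
    f=cam(n);im=f["frame"].astype(int);V=im.max(2)
    P=[s["tool_pos"]+R@[0,0,z] for z in(-.04,-.02,0,.025)];p=proj(f,P).round(1);print(n,p.tolist())
    c,r=p[2].astype(int)
    for y in range(r-26,r+34): print(y,''.join('#' if V[y,x]<60 else('+' if V[y,x]<95 else '.') for x in range(c-40,c+40)))
E
```

```text
scene [[359.8, 188.7], [359.1, 194.0], [358.5, 199.2], [357.7, 205.5]]
173 ........+++++.....+########+.....+##########################+.......++++++.++###
174 ......++#####++++########+......++##########################+.....++++++.....###
175 ....++#################+......++############################+...++++++........+#
176 ...+#################+......++###############################+++++++............
177 ..+##################+....+++##################################++...............
178 ..+#################++++++++###################################+................
179 ..+##################+++++++###################################+................
180 ..+###################+++..+########################++#########+................
181 ..+###################+.....+######################+++#########+................
182 ..+###################+......+####################++++#########+................
183 ...+##################+.......+##################+++###########+................
184 ....+##################+.....+###############################++.................
185 ....+
[... 3370 characters left out ...]
....................
225 ...............++...............................................................
226 ................................................................................
227 ................................................................................
228 ................................................................................
229 ................................................................................
230 ................................................................................
231 ................................................................................
232 ................................................................................
```

```bash
python3 - <<'E'
from h import *
f=cam("scene");V=f["frame"].astype(int).max(2)
o=cv2.imread("pics/scene0.png").astype(int).max(2)
for y in range(196,212): print(y,*V[y,346:372]-0)
g=cam("top");s=robot.get_state();print(s["tool_pos"],s["width"])
E
```

```text
196 52 69 88 110 126 119 91 45 13 13 10 13 14 10 10 11 12 13 14 33 74 119 142 149 150 148
197 83 109 129 139 144 134 104 56 19 12 15 15 12 12 9 11 8 9 14 42 92 131 145 148 150 149
198 127 138 147 148 148 142 122 83 42 12 11 13 13 10 13 10 9 12 24 60 105 137 147 147 150 149
199 143 147 148 149 150 148 138 116 76 38 16 16 14 12 12 12 15 24 51 92 128 144 146 146 148 149
200 148 147 147 149 149 148 147 137 112 74 34 15 14 12 18 32 51 71 92 120 141 146 147 146 146 147
201 148 147 147 148 149 149 148 146 136 108 63 27 20 31 52 78 104 123 131 139 146 147 147 147 146 146
202 147 148 146 146 146 148 148 148 144 130 96 58 43 68 101 125 136 145 145 147 146 147 148 147 146 147
203 148 148 147 146 145 146 147 148 147 142 126 101 90 108 132 143 147 147 147 148 147 148 148 148 147 147
204 150 149 148 147 146 146 145 148 147 146 143 134 130 136 144 148 148 147 147 148 147 148 147 148 147 147
205 149 148 148 147 147 145 145 145 146 147 146 145 145 145 147 148 148 148 148 149 148 147 147 147 147 148
206 149 149 148 147 147 147 147 145 145 146 147 147 147 147 147 148 148 148 147 147 147 147 147 147 147 146
207 148 147 148 148 148 147 148 145 144 146 145 145 147 147 147 146 147 148 148 148 146 147 147 146 146 148
208 147 147 148 148 149 148 147 146 146 145 145 145 146 146 146 146 146 146 147 148 147 147 148 147 147 148
209 147 147 147 147 148 148 148 148 146 146 145 144 144 146 146 147 146 146 145 147 148 148 148 147 147 147
210 147 147 146 146 147 147 148 148 147 147 145 144 144 146 146 145 146 146 146 147 148 148 147 148 147 147
211 147 147 147 147 147 147 148 147 148 147 146 145 145 144 144 146 146 146 145 147 146 147 147 148 148 147
[0.59824058 0.18051353 0.19685257] 0.0042368954648463715
```

Projecting the TCP shows the gripper sitting about 8 px higher in the image than the tool offsets predict. The real tips therefore seem to be near the TCP itself, so the jaws closed above the bar. I'll find the true height by contact, descending open in small steps.

Emit:
move_arm(motion=[[0,0,0,0,0,0,0.6],[0,0,0,0,0,50,0.6],[0,0,0,0,0,55,0.6],[0,0,0,0,0,45,0.6],[0,0,0,0,0,18,0.6],[0,0,0,0,0,0,0.6],[0,0,0,0,0,0,0.6]])

```text
time_s: 13.88
tool_pos: [0.5999, 0.1808, 0.0325]
tool_rot: [0.743, 0.67, 0.001, 0.001]
ft_force: [0.4, -1.0, 0.2]
width: 0.602
grasp_force: 0.0
```

Emit:
move_arm(motion=[[0,0,0,0,0,2,0.6],[0,0,0,0,0,2,0.6],[0,0,0,0,0,2,0.6],[0,0,0,0,0,0,0.6]])

```text
time_s: 14.38
tool_pos: [0.5987, 0.1806, 0.0244]
tool_rot: [0.743, 0.67, -0.0, -0.0]
ft_force: [-0.6, -0.4, 0.5]
width: 0.6
grasp_force: 0.0
```

```bash
python3 - <<'E'
from h import *
s=robot.get_state();R=Ro.from_quat(s["tool_rot"]).as_matrix();print(s["tool_pos"],s["ft_force"],s["qpos"])
f=cam("scene");V=f["frame"].astype(int).max(2)
print(proj(f,[s["tool_pos"]+R@[0,y,z] for y in(-.035,.035) for z in(0,.025)]).round(1).tolist())
for y in range(205,252): print(y,''.join('#' if V[y,x]<60 else('+' if V[y,x]<100 else '.') for x in range(315,395)))
E
```

```text
[0.59870892 0.18064502 0.02443543] [-0.55567604 -0.42910835  0.52659048] [1.05914837e-01 7.53629646e-01 1.38462775e+00 1.84975001e-04
 1.00381733e+00 2.08846720e-01]
[[363.8, 232.5], [363.0, 237.4], [343.3, 244.3], [342.9, 249.1]]
205 .............................######+++++.......+++##++#####################+....
206 .............................+#######+++++++++++++###+######################+...
207 .............................+##########++#++++++############################+..
208 ..............................###############################################+..
209 ..............................+##############################################+..
210 ...............................+#############################################+..
211 ................................#############################################++.
212 ...............................+#############################################++.
213 ..............................+##################################+###########+..
214 ............................++##################################+.++########++..
215 ...............
[... 2425 characters left out ...]
....................
244 ..................######....+####.....+.........................................
245 ..................+#####.....+##+...............................................
246 ...................+###+.....++.................................................
247 ....................+##+........................................................
248 .....................++..................+......................................
249 ..........................................+.....................................
250 ...........................................+....................................
251 ................................................................................
```

Both finger bottoms, at (364,235) and (345,246), match the TCP level rather than 25 mm ahead of it, and they straddle the bar. Continuing down carefully.

Emit:
move_arm(motion=[[0,0,0,0,0,3,0.6],[0,0,0,0,0,3,0.6],[0,0,0,0,0,2,0.6],[0,0,0,0,0,2,0.6],[0,0,0,0,0,0,0.6]])

```text
time_s: 15.05
tool_pos: [0.5987, 0.1806, 0.0144]
tool_rot: [0.743, 0.67, -0.0, -0.0]
ft_force: [0.1, 0.9, 0.4]
width: 0.6
grasp_force: 0.0
```

Emit:
move_arm(motion=[[0,0,0,0,0,2,0.6],[0,0,0,0,0,1,0.6],[0,0,0,0,0,1,0.6],[0,0,0,0,0,0,0.6]])

```text
time_s: 15.55
tool_pos: [0.5988, 0.1806, 0.0105]
tool_rot: [0.743, 0.67, -0.0, -0.0]
ft_force: [0.4, 0.6, 0.6]
width: 0.6
grasp_force: 0.0
```

Emit:
move_arm(motion=[[0,0,0,0,0,1,0.6],[0,0,0,0,0,1,0.6],[0,0,0,0,0,0,0.6]])

```text
time_s: 15.92
tool_pos: [0.5987, 0.1806, 0.0085]
tool_rot: [0.743, 0.67, -0.0, -0.0]
ft_force: [0.3, 0.1, 0.5]
width: 0.599
grasp_force: 0.0
```

Emit:
move_arm(motion=[[0,0,0,0,0,1,0.6],[0,0,0,0,0,1,0.6],[0,0,0,0,0,0,0.6]])

```text
time_s: 16.3
tool_pos: [0.5987, 0.1806, 0.0065]
tool_rot: [0.743, 0.67, -0.0, -0.0]
ft_force: [-0.9, 0.2, -0.2]
width: 0.596
grasp_force: 0.0
```

Emit:
move_arm(motion=[[0,0,0,0,0,1,0.6],[0,0,0,0,0,1,0.6],[0,0,0,0,0,0,0.6]])

```text
time_s: 16.68
tool_pos: [0.5987, 0.1806, 0.0045]
tool_rot: [0.743, 0.67, -0.0, -0.0]
ft_force: [0.1, 0.0, 0.1]
width: 0.599
grasp_force: 0.0
```

Emit:
move_arm(motion=[[0,0,0,0,0,1,0.6],[0,0,0,0,0,1,0.6],[0,0,0,0,0,0,0.6]])

```text
time_s: 17.05
tool_pos: [0.5987, 0.1807, 0.0025]
tool_rot: [0.743, 0.67, -0.0, -0.0]
ft_force: [-0.1, 0.9, -0.5]
width: 0.597
grasp_force: 0.0
```

Emit:
move_arm(motion=[[0,0,0,0,0,1,0.6],[0,0,0,0,0,1,0.6],[0,0,0,0,0,0,0.6]])

```text
time_s: 17.42
tool_pos: [0.5987, 0.1806, 0.0004]
tool_rot: [0.743, 0.67, -0.0, -0.0]
ft_force: [0.1, 0.2, -0.4]
width: 0.598
grasp_force: 0.0
```

Emit:
move_arm(motion=[[0,0,0,0,0,1,0.6],[0,0,0,0,0,1,0.6],[0,0,0,0,0,0,0.6]])

```text
time_s: 17.8
tool_pos: [0.5987, 0.1806, -0.0015]
tool_rot: [0.743, 0.67, -0.0, -0.0]
ft_force: [1.4, -0.0, -0.9]
width: 0.599
grasp_force: 0.0
```

Emit:
move_arm(motion=[[0,0,0,0,0,1,0.6],[0,0,0,0,0,1,0.6],[0,0,0,0,0,0,0.6]])

```text
time_s: 18.18
tool_pos: [0.5989, 0.1807, -0.0021]
tool_rot: [0.743, 0.67, 0.0, 0.0]
ft_force: [-5.9, -1.2, 12.2]
width: 0.604
grasp_force: 5.9
```

Contact with the bench at TCP z = -2 mm, so the reported TCP is about 27 mm farther along the tool than described (tip = TCP - 2 mm). I'll raise 3 mm and grip.

Emit:
move_arm(motion=[[0,0,0,0,0,-3,0.6],[0,0,0,0,0,-1,0.6],[0,0,0,0,0,0,0],[0,0,0,0,0,0,0],[0,0,0,0,0,0,0],[0,0,0,0,0,0,0]])

```text
time_s: 18.92
tool_pos: [0.5989, 0.1806, 0.0005]
tool_rot: [0.743, 0.67, 0.0, -0.0]
ft_force: [0.8, 0.4, -1.4]
width: 0.216
grasp_force: 30.0
```

Emit:
move_arm(motion=[[0,0,0,0,0,-10,0],[0,0,0,0,0,-50,0],[0,0,0,0,0,-60,0],[0,0,0,0,0,-60,0],[0,0,0,0,0,-60,0],[0,0,0,0,0,-20,0],[0,0,0,0,0,0,0]])

```text
time_s: 19.8
tool_pos: [0.5989, 0.1807, 0.2619]
tool_rot: [0.743, 0.67, 0.001, 0.001]
ft_force: [0.2, -0.1, -4.8]
width: 0.219
grasp_force: 30.0
```

```bash
python3 - <<'E'
from h import *
s=robot.get_state();print(s["tool_pos"],s["ft_force"],s["width"])
A=-13 # bar axis relative to TCP
P1,Q=barc([0,75,110],8,A)
plan([(s["tool_pos"]+[0,-.06,.0],None),(s["tool_pos"]+[0,-.06,.0],Q),(P1,Q),(barc([0,75,25],8,A)[0],Q),(barc([0,75,0],8,A)[0],Q)])
# bar axis vs grip along bar: check in view: ends of held bar in scene
f=cam("scene");im=f["frame"].astype(int);V=im.max(2)
R=Ro.from_quat(s["tool_rot"]).as_matrix();e=[s["tool_pos"]+R@[x,0,-.013] for x in(-.09,.09)];p=proj(f,e);print(p)
for q in p:
    c,r=q.astype(int)
    for y in range(r-10,r+12): print(y,''.join('%4d'%(im[y,x,2]-im[y,x,0]) for x in range(c-10,c+12)))
E
```

```text
[0.59891265 0.18065522 0.26191973] [ 0.18099043 -0.1161707  -4.83520593] 0.21901517771637524
turn [0. 0. 0.] shift(new) [-59.7   6.2  -0. ] len 0.0 60.0 -> [0.599 0.121 0.262]
turn [ -9.9 -29.4 -10.5] shift(new) [0. 0. 0.] len 33.0 0.0 -> [0.599 0.121 0.262]
turn [0. 0. 0.] shift(new) [-113.8   35.2  141.8] len 0.0 185.0 -> [ 0.661 -0.043  0.201]
turn [0. 0. 0.] shift(new) [  0.  -11.8  84.2] len 0.0 85.0 -> [ 0.663 -0.085  0.128]
turn [0. 0. 0.] shift(new) [-0.  -3.5 24.8] len 0.0 25.0 -> [ 0.664 -0.098  0.106]
[[338.46612038 155.03036932]
 [386.29796424 205.20289001]]
145   -5  -5  -5  -5  -5  -4  -5  -5  -6  -6  -6  -6  -5  -6  -5  -6  -6  -5  -6  -6  -4  -3
146   -4  -4  -4  -5  -5  -6  -5  -4  -6  -5  -6  -6  -6  -4  -6  -5  -5  -5  -5  -6  -5  -4
147   -5  -5  -5  -5  -5  -5  -5  -4  -6  -6  -4  -5  -7  -5  -4  -4  -6  -6  -4  -5  -4  -2
148   -5  -5  -5  -5  -5  -4  -6  -6  -5  -5  -6  -6  -6  -5  -4  -2  -3  -4  -4  -4  -2  -2
149   -5  -5  -4  -5  -5  -5  -6  -4  -5  -5  -6  -5  -4   0   2   3   1  -2  -2   0   0   2
150   -5  -6  -6  -5  -5  -6  -5  -5  -4  -3  -2   0   1  
[... 2868 characters left out ...]
8   8   6   5   6   7   8   8   7   5   2   2   6
210    9   8   8   5   3   4   7   8   8   8   8   6   4   6   8   7   7   4   0  -2   1   7
211   10   9   9   8   7   8   9   9   9  10   6   2   0   3   5   7   6   0   0  -1   0   6
212    9   8   8   9   8   8   8   9   9   9   6   0  -3  -2   1   3   0   2   5   5   2   3
213    9  10  10   9   9   8   8   8   8   9   6  -1  -5  -4  -2  -2  -3   0   5   7   6   3
214    9   9   9   9   8   8   9   9   9   8   5  -2  -5  -5  -6  -5  -7  -5  -1   3   6   6
215    9   9   9   9   9   8   9   8   8   7   2  -2  -5  -6  -6  -6  -8  -8  -6  -1   3   8
216    9   9   9   9   9   9   8   8   8   7   3  -1  -5  -4  -4  -1  -4  -6  -7  -7  -4   2
```

The long bar is held (width 0.219, grip 30 N) and centred to within about 3 mm. Now orient it to the clip.

Emit:
move_arm(motion=[[-2.5,-7.4,-2.6,0,0,0,0],[-2.5,-7.4,-2.6,0,0,0,0],[-2.5,-7.3,-2.6,0,0,0,0],[-2.4,-7.3,-2.7,0,0,0,0],[0,0,0,0,0,0,0],[0,0,0,0,0,0,0]])

```text
time_s: 20.6
tool_pos: [0.5988, 0.1803, 0.2598]
tool_rot: [0.653, 0.71, -0.131, 0.231]
ft_force: [0.4, -0.4, -4.4]
width: 0.218
grasp_force: 30.0
```

```bash
python3 - <<'E'
from h import *
A=-14.5
_,Q=barc([0,75,0],8,A)
plan([(barc([0,75,z],8,A)[0],Q) for z in(110,30,20)]);print(robot.get_state()["qpos"].round(2))
E
```

```text
turn [-0.3 -0.1  0.1] shift(new) [-166.4   28.7  170.7] len 0.0 240.0 -> [ 0.661 -0.044  0.2  ]
turn [0. 0. 0.] shift(new) [ -0.  -11.1  79.2] len 0.0 80.0 -> [ 0.663 -0.084  0.131]
turn [0. 0. 0.] shift(new) [-0.  -1.4  9.9] len 0.0 10.0 -> [ 0.663 -0.089  0.122]
[ 0.31  0.57  1.14 -0.54  1.45  0.3 ]
```

Emit:
move_arm(motion=[[0,0,0,-27,5,28,0],[0,0,0,-28,5,28,0],[0,0,0,-28,5,28,0],[0,0,0,-28,5,29,0],[0,0,0,-28,5,29,0],[0,0,0,-27,4,29,0],[0,0,0,0,-4,27,0],[0,0,0,0,-4,27,0],[0,0,0,0,-3,25,0],[0,0,0,0,0,0,0],[0,0,0,0,0,0,0]])

```text
time_s: 21.98
tool_pos: [0.6637, -0.0834, 0.1328]
tool_rot: [0.653, 0.709, -0.13, 0.233]
ft_force: [-0.9, 0.7, -4.3]
width: 0.214
grasp_force: 30.0
```

```bash
python3 - <<'E'
from h import *
A=-14.5
_,Q=barc([0,75,0],8,A)
plan([(barc([0,75,z],8,A)[0],Q) for z in(30,20)])
f=cam("scene");g=cam("top")
a=cv2.resize(f["frame"][85:215,215:350,::-1],None,fx=3,fy=3,interpolation=3);b=cv2.resize(g["frame"][145:265,325:430,::-1],None,fx=3.25,fy=3.25,interpolation=3)
cv2.imwrite("pics/s6.png",np.hstack([a,b]))
for h,o,k in((f,[215,85],3),(g,[325,145],3.25)): print(((proj(h,[C0+RR@[x,.075,.03] for x in(-.09,0,.09)])-o)*k).round(0).tolist(),((proj(h,[C0+RR@[x,.075,.02] for x in(-.026,.026)])-o)*k).round(0).tolist())
E
```

```text
turn [-0.1  0.1  0. ] shift(new) [ 0.7 -0.8  1.7] len 0.0 2.0 -> [ 0.663 -0.084  0.131]
turn [0. 0. 0.] shift(new) [-0.  -1.4  9.9] len 0.0 10.0 -> [ 0.663 -0.089  0.122]
[[244.0, 323.0], [188.0, 243.0], [133.0, 164.0]] [[202.0, 269.0], [170.0, 224.0]]
[[44.0, 131.0], [130.0, 120.0], [222.0, 109.0]] [[109.0, 124.0], [160.0, 118.0]]
```

View pics/s6.png

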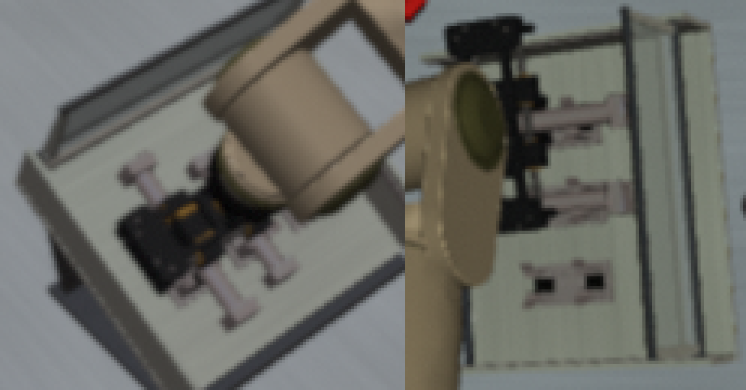

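The bar is over the far clip: in the top view its right end is at (622,108) against a predicted (627,109). Pressing in.

Emit:
move_arm(motion=[[0,0,0,0,-2,6,0],[0,0,0,0,-1,6,0],[0,0,0,0,0,3,0],[0,0,0,0,0,0,0]])

```text
time_s: 22.58
tool_pos: [0.6631, -0.0907, 0.1185]
tool_rot: [0.652, 0.71, -0.131, 0.233]
ft_force: [2.3, 1.5, -1.9]
width: 0.219
grasp_force: 30.0
```

Emit:
move_arm(motion=[[0,0,0,0,-0.5,3,0],[0,0,0,0,-0.5,3,0],[0,0,0,0,0,0,0]])

```text
time_s: 22.95
tool_pos: [0.6635, -0.0937, 0.1143]
tool_rot: [0.652, 0.71, -0.13, 0.234]
ft_force: [2.0, 4.4, 5.1]
width: 0.217
grasp_force: 30.0
```

Emit:
move_arm(motion=[[0,0,0,0,-0.5,3,0],[0,0,0,0,-0.5,3,0],[0,0,0,0,0,0,0]])

```text
time_s: 23.32
tool_pos: [0.6625, -0.0973, 0.1069]
tool_rot: [0.652, 0.71, -0.131, 0.232]
ft_force: [5.2, -0.7, -4.3]
width: 0.216
grasp_force: 30.0
```

```bash
python3 - <<'E'
from h import *
A=-14.5
_,Q=barc([0,75,0],8,A)
plan([(barc([0,75,0],8,A)[0],Q)]);s=robot.get_state();print((RR.T@s["ft_force"]).round(1),s["width"])
E
```

```text
turn [-0.2  0.   0.1] shift(new) [-0.1  1.   2.6] len 0.0 3.0 -> [ 0.664 -0.099  0.105]
[-1.4  5.1 -4.2] 0.21646391493667747
```

It clicked: the force rose, then dropped. Pressing to the saddle.

Emit:
move_arm(motion=[[0,0,0,0,0.5,2,0],[0,0,0,0,0.5,1,0],[0,0,0,0,0,0,0]])

```text
time_s: 23.7
tool_pos: [0.6637, -0.0985, 0.1046]
tool_rot: [0.652, 0.71, -0.132, 0.232]
ft_force: [1.3, -1.1, -5.4]
width: 0.218
grasp_force: 30.0
```

Emit:
move_arm(motion=[[0,0,0,0,0,2,0],[0,0,0,0,0,0,0]])

```text
time_s: 23.95
tool_pos: [0.6643, -0.0994, 0.1032]
tool_rot: [0.652, 0.71, -0.131, 0.232]
ft_force: [2.1, -1.6, -5.8]
width: 0.218
grasp_force: 30.0
```

```bash
python3 - <<'E'
from h import *
A=-14.5
_,Q=barc([0,75,0],8,A)
plan([(barc([0,75,0],8,A)[0],Q)]);s=robot.get_state();print((RR.T@s["ft_force"]).round(1),s["width"])
E
```

```text
turn [-0.2  0.   0.1] shift(new) [-0.1 -0.1 -1.8] len 0.0 2.0 -> [ 0.664 -0.099  0.105]
[-1.5  2.  -5.8] 0.2181527962698016
```

Emit:
move_arm(motion=[[0,0,0,0,0,2,0],[0,0,0,0,0,0,0]])

```text
time_s: 24.2
tool_pos: [0.6645, -0.0996, 0.1029]
tool_rot: [0.652, 0.71, -0.131, 0.233]
ft_force: [-4.6, 5.7, 3.1]
width: 0.218
grasp_force: 30.0
```

Emit:
move_arm(motion=[[0,0,0,0,0,2,0],[0,0,0,0,0,0,0]])

```text
time_s: 24.45
tool_pos: [0.6647, -0.0997, 0.1027]
tool_rot: [0.652, 0.709, -0.131, 0.233]
ft_force: [-12.7, 13.8, 15.7]
width: 0.215
grasp_force: 30.0
```

Seated firmly on the saddle. Release and retreat.

Emit:
move_arm(motion=[[0,0,0,0,0,-3,0],[0,0,0,0,0,0,0.45],[0,0,0,0,0,0,0.45],[0,0,0,0,0,0,0.45],[0,0,0,0,1,-10,0.45],[0,0,0,0,3,-25,0.45],[0,0,0,0,5,-40,0.45],[0,0,0,0,6,-45,0.45],[0,0,0,50,0,-30,0.45],[0,0,0,0,0,0,0.45],[0,0,0,0,0,0,0.45]])

```text
time_s: 25.82
tool_pos: [0.6534, 0.0184, 0.2082]
tool_rot: [0.652, 0.71, -0.131, 0.233]
ft_force: [0.7, -0.5, -1.5]
width: 0.449
grasp_force: 0.0
```

```bash
cat >shot.py <<'E'
from h import *
f=cam("scene");im=f["frame"].astype(int)
def seg(P,Q): return proj(f,[P,Q]).round(1).tolist()
for y,L in((75,.09),(0,.0725)): print("pred ends",y,seg(C0+RR@[-L,y/1e3,0],C0+RR@[L,y/1e3,0]))
E
python3 - <<'E'
from h import *
exec(open("shot.py").read())
s=robot.get_state();print(s["tool_pos"],s["qpos"].round(2))
D=down(94.5)
plan([(s["tool_pos"],D),([.4445,.2235,.12],D),([.4445,.2235,.001],D)])
E
```

```text
pred ends 75 [[293.3, 195.3], [257.1, 143.7]]
pred ends 0 [[309.7, 177.0], [281.3, 136.6]]
[0.65343897 0.01778833 0.20808627] [ 0.04  0.59  1.24 -0.56  1.2   0.13]
turn [ 7.1 30.1  0.3] shift(new) [0. 0. 0.] len 31.0 0.0 -> [0.653 0.018 0.208]
turn [0. 0. 0.] shift(new) [ 221.5 -192.2   88.1] len 0.0 306.0 -> [0.444 0.224 0.12 ]
turn [0. 0. 0.] shift(new) [  0.   0. 119.] len 0.0 119.0 -> [0.444 0.224 0.001]
```

Emit:
move_arm(motion=[[1.8,7.5,0.1,0,0,0,0.6],[1.8,7.5,0.1,0,0,0,0.6],[1.8,7.5,0.1,0,0,0,0.6],[1.7,7.6,0,0,0,0,0.6],[0,0,0,37,-32,0,0.6],[0,0,0,37,-32,0,0.6],[0,0,0,37,-32,22,0.6],[0,0,0,37,-32,22,0.6],[0,0,0,37,-32,22,0.6],[0,0,0,36,-32,22,0.6],[0,0,0,0,0,0,0.6],[0,0,0,0,0,0,0.6]])

```text
time_s: 27.38
tool_pos: [0.4458, 0.2229, 0.1203]
tool_rot: [0.679, 0.734, 0.001, 0.001]
ft_force: [0.2, -0.7, 0.3]
width: 0.598
grasp_force: 0.0
```

```bash
python3 - <<'E'
from h import *
s=robot.get_state();D=down(94.5)
plan([([.4445,.2235,.001],D)]);print(s["qpos"].round(2))
f=cam("scene");g=cam("top")
im=f["frame"].astype(int);V=im.max(2);d=im[...,2]-im[...,0]
print("long bar check cols 250-315")
for y in range(136,202,2): print(y,''.join('#' if V[y,x]<60 else('+' if -4<d[y,x] else '.') for x in range(245,320)))
print("short, tip proj",proj(f,[.4445,.2235,.02]).round(1))
for y in range(200,244,2): print(y,''.join('#' if V[y,x]<60 else('+' if d[y,x]<2 else '.') for x in range(375,435)))
E
```

```text
turn [ 0.1  0.  -0. ] shift(new) [  0.7  -1.3 119.3] len 0.0 119.0 -> [0.444 0.224 0.001]
[ 0.23  0.38  1.73 -0.    1.03  0.15]
long bar check cols 250-315
136 +++.++.......+++.++....+...........++++........+....................++.....
138 +++++.++...++...++.+..+.....++...................................##........
140 +.+..+++....+.+........+.++..++.............+....................#.........
142 .++.+..+..+++..........................+++...........+......####+..........
144 +++...+..................+..............+++................................
146 .....+....................................++...++..........................
148 +...+++.......+++..........................+++...++........................
150 +.+.+.+.+.+....+++....+.+....+.....++........++............................
152 +.++..++++++++...+++..........+...............+++..........................
154 +++++..+.++..+....+++.........+.........####...+++.........................
156 ..+++.+++..++++.....++....+........+.............++.....+.............###..
158 +.+.+++..+.++..++....+++....+.....................+++.......
[... 2457 characters left out ...]
..............++++++..............................
224 ...........................++++++...........................
226 .............................++++++.........................
228 ................................++++++......................
230 ..................................+++++.....................
232 .....................................++++..+++..............
234 .....................................++#+++++...............
236 .....................................++##+..................
238 .......................................+....................
240 ............................................................
242 ............................................................
```

The seated bars match predictions: the long bar's shank stripe runs from (259,148) to (291,190) on its predicted axis, as centred as the middle bar. Descending on the short bar.

Emit:
move_arm(motion=[[0,0,0,2,-1,50,0.6],[0,0,0,0,0,45,0.6],[0,0,0,0,0,15,0.6],[0,0,0,0,0,6,0.6],[0,0,0,0,0,2,0.6],[0,0,0,0,0,0,0.6]])

```text
time_s: 28.22
tool_pos: [0.4443, 0.2257, 0.0028]
tool_rot: [0.679, 0.734, 0.001, 0.001]
ft_force: [-0.3, 0.7, 0.7]
width: 0.6
grasp_force: 0.0
```

Emit:
move_arm(motion=[[0,0,0,0,0,0,0],[0,0,0,0,0,0,0],[0,0,0,0,0,0,0],[0,0,0,0,0,0,0]])

```text
time_s: 28.72
tool_pos: [0.4438, 0.2256, 0.0018]
tool_rot: [0.679, 0.734, 0.0, 0.001]
ft_force: [0.7, -1.6, 0.3]
width: 0.213
grasp_force: 30.0
```

Emit:
move_arm(motion=[[0,0,0,0,0,-10,0],[0,0,0,0,0,-50,0],[0,0,0,0,0,-60,0],[0,0,0,0,0,-60,0],[0,0,0,0,0,-60,0],[0,0,0,0,0,-20,0],[0,0,0,0,0,0,0]])

```text
time_s: 29.6
tool_pos: [0.4434, 0.2257, 0.263]
tool_rot: [0.679, 0.735, 0.001, 0.001]
ft_force: [-0.6, -0.7, -3.6]
width: 0.217
grasp_force: 29.9
```

```bash
python3 - <<'E'
from h import *
s=robot.get_state();R=Ro.from_quat(s["tool_rot"]).as_matrix()
f=cam("scene");g=cam("top");im=f["frame"].astype(int);V=im.max(2);d=im[...,2]-im[...,0]
e=proj(f,[s["tool_pos"]+R@[x,0,-.0145] for x in(-.055,0,.055)]);print(e.round(1).tolist())
a,b=e[1].astype(int)
for y in range(b-36,b+36,2): print(y,''.join('#' if V[y,x]<60 else('+' if d[y,x]<2 else '.') for x in range(a-35,a+35)))
e=proj(g,[s["tool_pos"]+R@[x,0,-.0145] for x in(-.055,0,.055)]);print(e.round(1).tolist())
_,Q=barc([0,-75,0],-8,-14.5)
plan([(s["tool_pos"],Q),(barc([0,-77,110],-8,-14.5)[0],Q)])
E
```

```text
[[404.1, 146.2], [422.3, 158.1], [441.6, 170.6]]
122 .......................++++++++++++###################################
124 ........................++++++++++####################################
126 ..........................+++++++#####################################
128 ..........................+++++####################################+##
130 ............................##################################++++++##
132 ..........................#######################################+++++
134 .......................#####++++++###############################+++++
136 ....................######+++++++###############################++++++
138 ..........################++++#######################++++#######++++++
140 ........############################################++##+######+++++++
142 .......##########################################+++##########++++++++
144 ......############################################+.........+++++.+...
146 ......############################################....................
148 ......###########################################.....................
1
[... 1176 characters left out ...]
......................
182 ++++++................................................................
184 +++++++++...+++.......................................................
186 +++++++++++++++++.....................................................
188 +++++++++++++++++.....................................................
190 ...++++++++++++++.....................................................
192 ......+++++++++++.....................................................
[[278.3, 255.3], [257.8, 257.1], [237.3, 258.8]]
turn [  8.3 -29.8   4. ] shift(new) [-1.   0.3 -2.2] len 31.0 2.0 -> [0.443 0.226 0.263]
turn [0. 0. 0.] shift(new) [-210.3   75.8  185.3] len 0.0 290.0 -> [ 0.505 -0.051  0.2  ]
```

Emit:
move_arm(motion=[[2.1,-7.5,1,0,0,0,0],[2.1,-7.5,1,0,0,0,0],[2.1,-7.4,1,0,0,0,0],[2.0,-7.4,1,0,0,0,0],[0,0,0,0,0,0,0],[0,0,0,0,0,0,0]])

```text
time_s: 30.45
tool_pos: [0.4433, 0.2255, 0.2612]
tool_rot: [0.679, 0.684, -0.226, 0.14]
ft_force: [0.6, -0.1, -2.7]
width: 0.215
grasp_force: 29.9
```

```bash
python3 - <<'E'
from h import *
_,Q=barc([0,-75,0],-8,-14.5)
plan([(barc([0,-75,z],-8,-14.5)[0],Q) for z in(110,30)]);print(robot.get_state()["qpos"].round(2))
E
```

```text
turn [ 0.  -0.1 -0. ] shift(new) [-211.    77.7  183.3] len 0.0 290.0 -> [ 0.507 -0.051  0.2  ]
turn [0. 0. 0.] shift(new) [ 0.  11.1 79.2] len 0.0 80.0 -> [ 0.509 -0.091  0.131]
[ 0.44  0.46  1.31 -0.42  1.71  0.45]
```

Emit:
move_arm(motion=[[0,0,0,-35,13,30,0],[0,0,0,-35,13,30,0],[0,0,0,-35,13,30,0],[0,0,0,-35,13,31,0],[0,0,0,-35,13,31,0],[0,0,0,-36,13,31,0],[0,0,0,0,4,27,0],[0,0,0,0,4,27,0],[0,0,0,0,3,25,0],[0,0,0,0,0,0,0],[0,0,0,0,0,0,0]])

```text
time_s: 31.82
tool_pos: [0.5099, -0.0903, 0.1332]
tool_rot: [0.679, 0.684, -0.226, 0.141]
ft_force: [-0.7, 0.1, -1.4]
width: 0.218
grasp_force: 29.9
```

```bash
python3 - <<'E'
from h import *
_,Q=barc([0,-75,0],-8,-14.5)
plan([(barc([0,-75,z],-8,-14.5)[0],Q) for z in(30,18,0)])
f=cam("scene");g=cam("top");im=f["frame"].astype(int);V=im.max(2);d=im[...,2]-im[...,0]
e=proj(g,[C0+RR@[x,-.075,.03] for x in(-.055,0,.055)]);print(e.round(1).tolist())
im=g["frame"].astype(int);V=im.max(2);d=im[...,0]-im[...,2]
for y in range(220,246): print(y,''.join('%3d'%(V[y,x]) for x in range(366,400)))
E
```

```text
turn [ 0.1 -0.  -0.2] shift(new) [ 0.8 -0.3  2.3] len 0.0 2.0 -> [ 0.509 -0.091  0.131]
turn [0. 0. 0.] shift(new) [-0.   1.7 11.9] len 0.0 12.0 -> [ 0.51  -0.097  0.12 ]
turn [0. 0. 0.] shift(new) [ 0.   2.5 17.8] len 0.0 18.0 -> [ 0.51  -0.106  0.105]
[[351.7, 233.0], [368.3, 231.9], [385.6, 230.8]]
220  17 19 17 15 50101122121121121120120122123123123123120123124122121121122127128129129127125 94 50 44 61
221  20 19 14 16 52102122122121123120120122123122124121122124124124122121123127128128131129125 97 55 44 62
222  59 51 27 17 60107122121123123121120122124124124123121122124122123121122126128127128127125 94 52 45 60
223  70 56 26 14 60105122122122123121119121123122124120121121124123122121124125127127129128126 96 52 41 56
224  54 34 13 14 37 74107123125120112105104108117121119119119118118115116122126128127128129125101 58 43 54
225  53 33 12 10 14 29 73108119113 97 88 83 83 96 99 95103108107106102110121125128127128127125106 64 41 52
226  54 35 13 10 10 14 41 87108106 94 81 78 84 95 94 91 97 97 94 93 95105119124126127127128126117 76 42 49
227  54 33 10 10  9 11 35 82102104 99 92 9010110
[... 1284 characters left out ...]
9125126125125124124123122121122124126127127128125115 75 41
240  20 18 16 13 37 74102119125126125123121122124126126125123124124123123122121123126124127127125124 85 42
241  22 23 17 15 50103126125124124125124121124125126125124123125124123122120121123126126127128127124 84 41
242  55 50 32 25 55105128125124124126125122122125125125125125125125124123121122124126126127128128124 85 40
243  72 84 88 88 94116127125125125125125122124125125125125125125123123124122122124127125128128126125 86 43
244  62 96121126126126128124124126126124123124125124126126124125125125123122121124126126126128127124 89 46
245  54 97127128127127128125124125126125123123125125125126127125124125124122122124125128127127128124 88 46
```

Top view: the short bar's upper end is about 1.5 px (4 mm) down-slope of its prediction, so I'll shift 3 mm up-slope and press.

Emit:
move_arm(motion=[[0,0,0,-3,1,6,0],[0,0,0,0,1,6,0],[0,0,0,0,0,3,0],[0,0,0,0,0,0,0]])

```text
time_s: 32.42
tool_pos: [0.5103, -0.1004, 0.1205]
tool_rot: [0.679, 0.684, -0.226, 0.141]
ft_force: [1.8, 1.0, -1.5]
width: 0.212
grasp_force: 29.9
```

Emit:
move_arm(motion=[[0,0,0,0,0.5,3,0],[0,0,0,0,0.5,3,0],[0,0,0,0,0,0,0]])

```text
time_s: 32.8
tool_pos: [0.5105, -0.1036, 0.1155]
tool_rot: [0.679, 0.684, -0.227, 0.141]
ft_force: [1.1, 0.8, 3.5]
width: 0.217
grasp_force: 30.0
```

Emit:
move_arm(motion=[[0,0,0,0,0.5,3,0],[0,0,0,0,0.5,3,0],[0,0,0,0,0,3,0],[0,0,0,0,0,0,0]])

```text
time_s: 33.3
tool_pos: [0.51, -0.1083, 0.1065]
tool_rot: [0.679, 0.684, -0.227, 0.14]
ft_force: [2.9, -1.7, -7.0]
width: 0.217
grasp_force: 29.9
```

```bash
python3 - <<'E'
from h import *
_,Q=barc([0,-75,0],-8,-14.5)
plan([(barc([0,-75,0],-8,-14.5)[0],Q)]);s=robot.get_state();print((RR.T@s["ft_force"]).round(1),s["width"])
E
```

```text
turn [ 0.  -0.  -0.1] shift(new) [3.1 0.1 0.1] len 0.0 3.0 -> [ 0.51  -0.106  0.105]
[-1.9  2.8 -7. ] 0.21663628069239632
```

Clicked in. Pressing home.

Emit:
move_arm(motion=[[0,0,0,0,0,2,0],[0,0,0,0,0,2,0],[0,0,0,0,0,0,0]])

```text
time_s: 33.67
tool_pos: [0.5102, -0.1093, 0.1053]
tool_rot: [0.679, 0.684, -0.226, 0.141]
ft_force: [-0.7, 10.0, 12.4]
width: 0.217
grasp_force: 29.9
```

Emit:
move_arm(motion=[[0,0,0,0,0,2,0],[0,0,0,0,0,0,0]])

```text
time_s: 33.92
tool_pos: [0.5103, -0.1094, 0.1051]
tool_rot: [0.679, 0.684, -0.226, 0.142]
ft_force: [-4.0, 21.1, 25.7]
width: 0.215
grasp_force: 29.9
```

Emit:
move_arm(motion=[[0,0,0,0,0,-5,0],[0,0,0,0,0,0,0.45],[0,0,0,0,0,0,0.45],[0,0,0,0,0,0,0.45],[0,0,0,0,-1,-10,0.45],[0,0,0,0,-3,-25,0.45],[0,0,0,0,-5,-40,0.45],[0,0,0,0,-6,-45,0.45],[0,0,0,50,0,-35,0.45],[0,0,0,55,0,-30,0.45],[0,0,0,55,0,-30,0.45],[0,0,0,0,0,0,0.45],[0,0,0,0,0,0,0.45]])

```text
time_s: 35.55
tool_pos: [0.5138, 0.1374, 0.2129]
tool_rot: [0.679, 0.684, -0.227, 0.141]
ft_force: [0.8, -0.4, -0.3]
width: 0.449
grasp_force: 0.0
```

```bash
python3 - <<'E'
from h import *
f=cam("scene");g=cam("top")
a=cv2.resize(f["frame"][85:215,215:350,::-1],None,fx=3,fy=3,interpolation=3);b=cv2.resize(g["frame"][145:265,325:430,::-1],None,fx=3.25,fy=3.25,interpolation=3)
cv2.imwrite("pics/s7.png",np.hstack([a,b]))
for y,L in((.075,.09),(0,.0725),(-.075,.055)):
  for h,o,k,u in((f,[215,85],3,0),(g,[325,145],3.25,405)): print(y,((proj(h,[C0+RR@[x,y,0] for x in(-L,L)])-o)*k+[u,0]).round(0).tolist())
E
```

```text
0.075 [[235.0, 331.0], [126.0, 176.0]]
0.075 [[464.0, 133.0], [639.0, 112.0]]
0 [[284.0, 276.0], [199.0, 155.0]]
0 [[485.0, 209.0], [627.0, 195.0]]
-0.075 [[331.0, 224.0], [268.0, 135.0]]
-0.075 [[506.0, 286.0], [614.0, 279.0]]
```

View pics/s7.png

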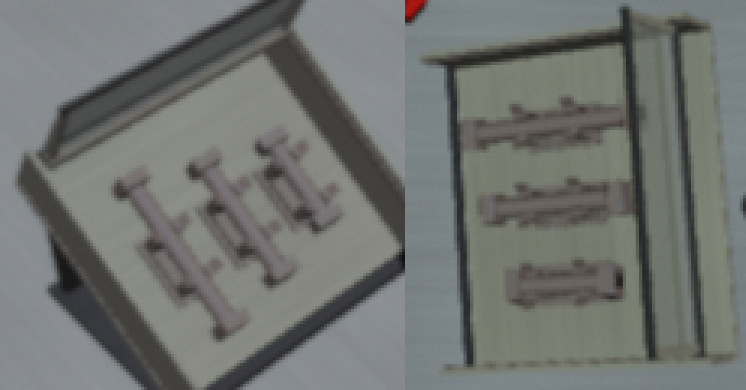

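All three bars sit on their predicted axes. In the top view the long bar's left end is at about (462,133), the middle's at (482,209) and the short's at (507,285), all within about 1 px of the full image. The cover is still folded at (630,15)-(650,355). Handing in.

```bash
python3 -c "
from rig import robot
print(robot.finish_job())"
```

```text
the job is handed in; nothing more can be done
None
```

The job is handed in at about 36 s: the cover is folded, the short and long bars are pressed home and centred in the near and far clips, and the middle bar is still clipped.

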